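Stand the batch card up and gape the clip over it

ROBOT

A 7-joint arm with a two-finger parallel gripper is mounted at the origin on the work surface. World frame = base frame: x ahead of the robot, y to its left, z up, the work surface at z = 0. Lengths are in mm, angles in rad, forces in N, time in s.
With the tool pointing down it reaches from about 400 to 850 mm from the base axis. Payload 10.4 kg.
Tool frame: the origin (TCP) lies between the finger pads; the fingertips stand robot.nose_length ahead of it and the grasp point (between the pads) lies 6 mm ahead of it (robot.nose_length is the distance from the TCP to the fingertips, in mm); z points along the fingers, y is the line along which they close (so a half turn about z gives the same grasp; the last joint's range is limited). The gripper opens to 85 mm and grips with 20 to 120 N. Pads are 22 mm wide; open, the fingers measure 114 mm over their backs; the gripper's body (76 mm by 85 mm) begins 54 mm behind the grasp point. The pads swing forward as they close: fully open they stand 13 mm farther back than shut.
Start: joints at [-0.023, 0.332, -0.065, 1.46, 0.022, 1.35, -0.088], TCP at [625.019, 0.018, 256.338] pointing down, gripper open.
Joint ranges: [-2.6, 2.6], [-0.5, 2.12], [-1.47, 1.34], [0.16, 2.42], [-1.27, 4.41], [0.06, 2.06], [-2.6, 2.6]. Speed limits (rad/s): [2.22, 2.22, 2.79, 2.79, 3.14, 3.14, 3.14].

INTERFACE

Orientations are given as a 3x3 rotation matrix whose columns are the frame's x, y, z axes.
In Python, from workcell import telemetry, capture, robot gives the robot as it stands. The module is installed in compiled form; this text tells all that it offers.
- The arm moves only by the shell command python3 -m handwheel 'ROWS' [OPENING] [FORCE]. ROWS is JSON, a list of rows, each an object with "translation": the shift along the tool's x, y, z in m, a list of three; "spin": the turn about the tool's z in rad. In form: [{"translation": [x, y, z], "spin": spin}, ...]. A call has 1 to 8 rows; each row is the pose to reach, as a shift and turn from the pose commanded when the call began, along the tool's axes at that moment; what a row does not reach only later rows make up. A row lasts 1/8 s, in which the tool goes at most 62.5 mm and 10.7 degrees, less where a joint would pass 70% of its speed; a pose out of reach is approached as far as the arm can. A call with a gripper value outside its range is refused whole. OPENING is the finger opening in m, from 0 to 0.0854, set as the call begins (- or left out, the last holds). The fingers move at their own pace and stop on an object; FORCE is the grip in N (left out, the last holds). Time passes only in rows, so rows that repeat a pose let the fingers close. It gives the time, the measured TCP pose, the force, the opening and the grip force at its end, in the units of the state.
- telemetry.read_state(): the state, without advancing time (a new reading comes with each control period).
- capture(name): name is "scene" or "side" or "wrist"; returns a dict with "color" (420x560x3 uint8, blue, green, red), "fx", "fy", "cx", "cy" (pixels), "rvec" (rotation vector, rad) and "tvec" (3), from world to camera coordinates, as OpenCV has them. Camera axes: x right, y down, z forward; pixel columns grow to the right and rows downward; lengths in mm; the calibration is good to about 2 mm. A picture is of the moment at which its call begins. There is no depth.
- robot.job_done(): hands the job in; it is judged then, once.
The state is a dict: "t": time; "joint_positions": joint angles; "joint_vel": joint speeds; "joint_efforts": joint torques, N m; "ee_pos": TCP position; "tcp_rot": TCP orientation; "force": force on the tool from outside, world axes, zero at the start; "moment": the same for the moment, N m; "gripper_width": finger opening in mm; "grasp_force": force on a finger pad.
Only numpy, scipy, OpenCV 4.12 (cv2) and the standard library are available. Lean on these libraries where they do the work, as an engineer would, in place of code of your own. Each camera call takes 0.05 s, during which the arm holds its last target. There are 200 camera calls.

TASK

Take the rectangular card pick out of the wooden rack and push its rod fully home into the narrow steel vial so that the card stands upright, then let go of it. Then take the spring clip off the rim of the blue slab mold by squeezing its two handles, and finish while holding it squeezed wide open, its gaping jaws around the middle of the card's top edge, one jaw on either side and not touching the card, so that a batch slip can be slid in. Never let the clip bite the card, and leave the round pick and everything else on the shelf where they are.

Things in the scene. Friction and masses are not known exactly. Their poses are not given: they have to be found in the camera images.
- card: Card pick, 60 g, upright in one of the rack's two holes: a round steel rod 8 mm thick, bevelled foot, carrying a white rectangular card 50 wide (x), 4 thick (y), 50 tall, which spans z 62 to 112 mm. Origin: foot of the rod, on its axis; z up the rod. A collar of radius 14 at z 50 to 56 mm stops the rod on a rim, so 50 mm goes in. Best gripped from above by the card's two side edges
- card_top (a point): Middle of the card's top edge (112 mm above the rod's foot), axes as the card's
- rack: Fixed wooden rack 60 x 160 x 58 mm tall (its own x, y, z) with two holes, 52 mm deep, at y -50 and +50 mm. Origin: centre of its underside. One hole holds the card pick, the other a like pick with a round disc of 44 mm, to be left; which is where varies. Collars rest on the rack's top
- vial: Loose narrow steel vial, 0.5 kg: round foot of radius 34 mm, slim tube 21 mm thick flaring to 33 mm at the rim, 65 mm tall in all. Bore 11 mm wide, its mouth flaring to 22 mm in the topmost 9 mm; bore floor 52 mm below the rim. Origin: centre of its underside, z up
- vial_mouth (a point): Centre of the vial's mouth, level with the rim, z up. With the pick fully home its foot lies 50 mm below this point, and the card's top edge 62 mm above it
- mold: Fixed blue slab mold, an open box 160 x 110 x 45 mm tall (its own x, y, z), walls 4 mm thick. Origin: centre of its underside. The clip is parked astride the wall at its -y side, at a varying place along x
- clip: Steel spring clip, 65 g, like a large bag clip, jaws down. Origin: middle of its hinge pin, 24 mm above the mold's rim at first. z up to the handles, x along the pin (clip 30 mm wide), y the way it opens. Two mirror halves turn together. Handles: flat plates above the pin leaning outwards, outer faces 44 mm apart at their tops (z 42 mm); at full gape upright, about 18 mm apart, tops at z 46 mm
- tip_a (a point): Lower inner edge of the jaw pad on the clip's +y side, mid-width, 38 mm below the pin (pads span 26 to 38 mm below it)
- tip_b (a point): The same on the clip's -y side. The tips are 4 mm apart as parked and about 26 mm apart at full gape
- jaw_a (a joint): Opening angle of each half of the clip, rad (both alike): 0 as parked on the 4 mm wall, 0.30 at full gape (a stop), -0.05 fully shut; grows as the handles are squeezed along y. Squeezing near their tops takes about 6 N at first, 11 N at full gape; a 20 N grip opens it fully. Released, it snaps shut. As the handles swing in, the clip may shift up to 10 mm along z in the grip

How it is judged (in metres and radians):
On the way, in this order (a step that is already met when the one before it is completed fails the run):
1. the card pick stands fully home in the vial, upright and let go (z of card in the frame of vial_mouth below -0.043 m and horizontal distance between card and vial_mouth below 0.007 m and angle between card's own z axis and vertical below 0.12 rad and contact force between the fingers and card below 0.1 N), for 0.2 s.
2. the clip is squeezed open in the fingers and lifted off the mold's rim (height (world z) of clip above 0.095 m and value of joint jaw_a above 0.15 rad and contact force between the fingers and clip above 3 N), for 0.2 s.
At the end, for the whole second after the job is handed in: Card pick home in the vial (foot 43+ mm below the mouth, tilt under 0.12 rad), not touched; fingers hold the clip open (0.2+ rad), a jaw tip each side of the card, 2+ mm off its faces, 5+ mm below its top edge, within 15 mm of its middle, still, touching only the fingers (all of step 1 and value of joint jaw_a above 0.2 rad and contact force between the fingers and clip above 3 N and contact force between clip and card below 0.3 N and contact force between clip and vial below 0.3 N and contact force between clip and mold below 0.3 N and linear speed of clip below 0.03 m/s and z of each of tip_a, tip_b in the frame of card_top below -0.005 m and z of clip in the frame of card_top above 0.003 m and x of clip in the frame of card_top between -0.015 and 0.015 m and ((y of tip_a in the frame of card_top above 0.004 m and y of tip_b in the frame of card_top below -0.004 m) or (y of tip_b in the frame of card_top above 0.004 m and y of tip_a in the frame of card_top below -0.004 m))); the arm keeps its last pose, push and grip.
It fails at once if the clip bites or rams the card (contact force between clip and card above 4 N).
It fails at once if the round pick or another thing on the shelf is moved (distance of any of disc, canister, ramekin, jar, spatula, spoon, salt from where it was at the start of the episode above 0.025 m).
It also fails if it takes over 51 s, if anything falls off the work surface, if the arm or the gripper's body presses on something with over 40 N, if the wrist force passes 120 N, or if a joint passes its speed limit or range.

## Working session

There is one attempt and no reset: what is moved stays moved. The work goes in short steps, Python scripts to look and compute and a shell command to move; the robot and the scene stay as the last step left them, time stands still between calls to the robot, and variables do not carry over. Pictures are saved under pics/ and viewed, at most 15 in all, crops included, and the job is handed in when it is done.

```bash
mkdir -p pics
cat > h.py <<'E'
import numpy as np, cv2
from workcell import telemetry, capture, robot
def grab(n,f=None):
    c=capture(n)
    if f: cv2.imwrite('pics/'+f,c['color'])
    np.save('/tmp/'+n+'.npy',c,allow_pickle=True); return c
def load(n): return np.load('/tmp/'+n+'.npy',allow_pickle=True).item()
def ray(c,u,v):
    R=cv2.Rodrigues(np.array(c['rvec'],float))[0]; t=np.array(c['tvec'],float).ravel()
    d=R.T@np.array([(u-c['cx'])/c['fx'],(v-c['cy'])/c['fy'],1.]); return -R.T@t,d/np.linalg.norm(d)
def onz(c,u,v,z):
    o,d=ray(c,u,v); return o+d*(z-o[2])/d[2]
def proj(c,P):
    K=np.array([[c['fx'],0,c['cx']],[0,c['fy'],c['cy']],[0,0,1.]])
    return cv2.projectPoints(np.array(P,float).reshape(-1,3),np.array(c['rvec'],float),np.array(c['tvec'],float),K,None)[0].reshape(-1,2)
def tri(c1,p1,c2,p2):
    o1,d1=ray(c1,*p1);o2,d2=ray(c2,*p2)
    s=np.linalg.lstsq(np.c_[d1,-d2],o2-o1,rcond=None)[0]
    a,b=o1+s[0]*d1,o2+s[1]*d2; return (a+b)/2,np.linalg.norm(a-b)
def st():
    s=telemetry.read_state(); print('t',s['t'],'pos',np.round(s['ee_pos'],1),'F',np.round(s['force'],1),'w',np.round(s['gripper_width'],1),'g',np.round(s['grasp_force'],1)); print(np.round(s['tcp_rot'],3),np.round(s['joint_positions'],2)); return s
E
python3 - <<'E'
from h import *
np.set_printoptions(suppress=True)
st(); print(robot.nose_length)
for n in('scene','side','wrist'):
    c=grab(n,n+'0.png'); o,d=ray(c,280,210); print(n,c['fx'],np.round(o),np.round(d,2))
a=load('scene')['color'];b=load('side')['color']
E
```

```text
t 0.0 pos [624.7  -0.  255.5] F [ 0.2 -1.   0.4] w 85.2 g 0.0
[[ 0.     1.    -0.001]
 [ 1.    -0.    -0.   ]
 [-0.    -0.001 -1.   ]] [-0.02  0.33 -0.06  1.46  0.02  1.35 -0.09]
25.0
scene 431.67488931266837 [1041. -459.  652.] [-0.57  0.5  -0.65]
side 392.1432094230196 [468. 508. 605.] [ 0.14 -0.72 -0.67]
wrist 311.75464392542347 [626.  70. 373.] [-0.   -0.26 -0.97]
```

View pics/scene0.png

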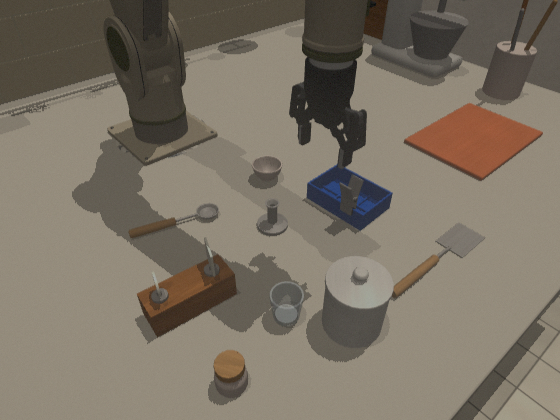

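View pics/side0.png

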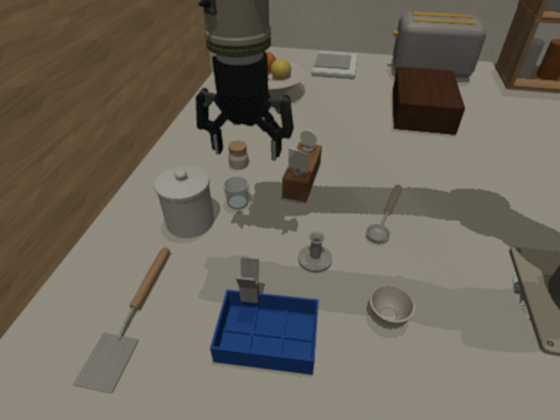

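The scene view shows the rack at about (190,290), with the card at (211,257) and the disc at (157,290). The vial is at (272,215) and the mold with its clip at (350,195). In the side view the card is at (299,160), the disc at (308,141), the vial at (315,248) and the clip at (250,280). I'll enlarge these areas.

Run:
```python
from h import *
s=load('scene')['color'];d=load('side')['color']
def cr(im,u,v,w,h,k): return cv2.resize(im[v:v+h,u:u+w],None,fx=k,fy=k,interpolation=cv2.INTER_CUBIC)
A=np.hstack([cr(s,135,190,160,150,2.5),cr(s,295,155,160,150,2.5)][0:2]) if 0 else None
rows=[np.hstack([cr(s,136,225,132,100,3),cr(s,300,150,132,100,3)]),np.hstack([cr(d,250,125,132,150,3)[:300],cr(d,205,250,132,150,3)[:300]])]
im=np.vstack(rows); im=np.clip(im*1.6,0,255).astype('uint8'); print(im.shape)
cv2.imwrite('pics/comp.png',im)
```

```text
(600, 792, 3)
```

View pics/comp.png

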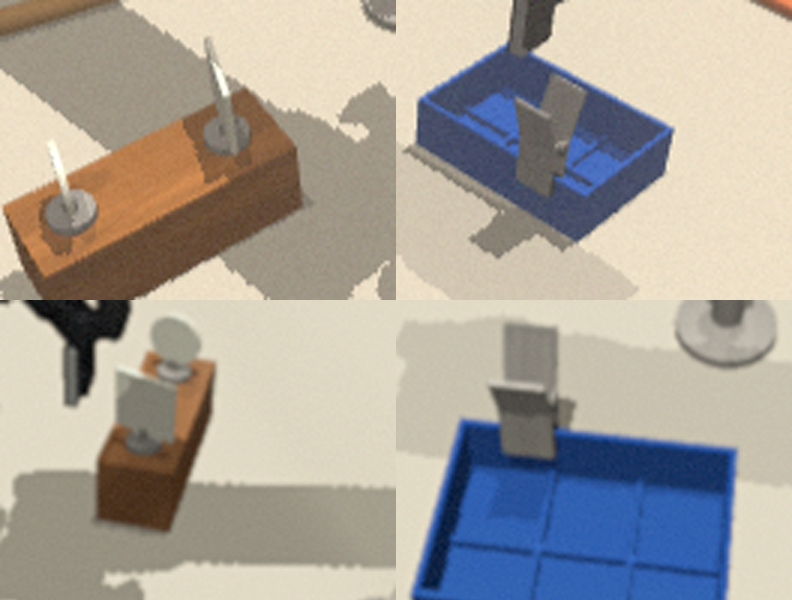

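View pics/wrist0.png

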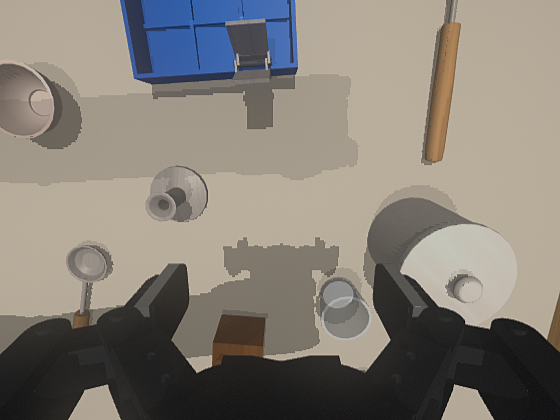

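The composite shows the rack's top corners at composite pixels (5,210), (42,277), (297,150) and (248,88). The card's top corners in the side view are at about (115,367) and (178,390). The wrist view shows the vial mouth at (160,206), the mold's front edge from (137,80) to (297,75), and the clip at (250,50).

Run:
```python
from h import *
np.set_printoptions(suppress=True,precision=1)
s=load('scene');d=load('side');w=load('wrist')
S=lambda u,v:(136+u/3,225+v/3); D=lambda u,v:(250+u/3,125+(v-300)/3)
R=[onz(s,*S(*p),58) for p in[(5,210),(42,277),(297,150),(248,88)]]
for r in R: print('rack',r)
print('c',np.mean(R,0), [np.linalg.norm(R[i]-R[(i+1)%4]) for i in range(4)])
print('rack wrist top edge corners',onz(w,222,316,58),onz(w,266,317,58))
for p in[(115,367),(178,390)]: print('cardtop',onz(d,*D(*p),120))
print('card mid tri',tri(s,S(210,45),d,D(146,378)), onz(s,*S(228,135),64),onz(d,*D(143,440),64))
print('disc collar',onz(s,*S(70,210),64))
print('vial mouth',onz(w,160,206,65),'foot',onz(w,180,193,4))
# circle fit foot side
for p in[(137,80),(297,75)]: print('mold',onz(w,*p,45))
s2=lambda u,v:(300+(u-396)/3,150+v/3)
for p in[(420,98),(505,48),(672,128),(585,195)]: print('mold s',onz(s,*s2(*p),45))
d2=lambda u,v:(205+(u-396)/3,250+(v-300)/3)
for p in[(462,422),(735,450)]: print('mold d',onz(d,*d2(*p),45))
for p in [(226,24),(267,19),(235,65),(271,65)]: print('clip',onz(w,*p,111),onz(w,*p,69))
```

```text
rack [ 532.6 -336.8   58. ]
rack [ 587.5 -343.1   58. ]
rack [ 605.7 -184.2   58. ]
rack [ 544.7 -177.    58. ]
c [ 567.6 -260.3   58. ] [np.float64(55.26040014637775), np.float64(159.96208470756005), np.float64(61.369062609749605), np.float64(160.2136823552013)]
rack wrist top edge corners [ 557.7 -141.8   58. ] [ 608.6 -143.1   58. ]
cardtop [ 593.6 -219.8  120. ]
cardtop [ 543.5 -198.9  120. ]
card mid tri (array([ 564.6, -205.5,  126.2]), np.float64(8.415731199625814)) [ 573.6 -211.1   64. ] [ 569.2 -208.8   64. ]
disc collar [ 561.7 -310.3   64. ]
vial mouth [502.5  -8.7  65. ] foot [503.9  -8.1   4. ]
mold [485.3 113.   45. ]
mold [641.3 117.6  45. ]
mold s [482.  116.8  45. ]
mold s [478.7 215.6  45. ]
mold s [632.9 235.   45. ]
mold s [640.3 126.9  45. ]
mold d [637.7 126.3  45. ]
mold d [481.4 115.1  45. ]
clip [584.7 143.1 111. ] [578.2 154.8  69. ]
clip [615.3 146.4 111. ] [613.7 158.7  69. ]
clip [590.3 115.2 111. ] [584.7 122.4  69. ]
clip [618.  115.2 111. ] [616.8 122.4  69. ]
```

```bash
python3 -m handwheel '[{"translation":[-0.05,-0.013,0],"spin":0},{"translation":[-0.1,-0.027,0.0],"spin":0},{"translation":[-0.16,-0.04,0],"spin":0},{"translation":[-0.208,-0.054,0],"spin":0},{"translation":[-0.208,-0.054,0],"spin":0},{"translation":[-0.208,-0.054,0],"spin":0}]' 0.085
python3 - <<'E'
from h import *
st(); c=grab('wrist','wrist1.png'); grab('scene');grab('side')
print(proj(c,[[571,-208,120],[571,-208,64],[546,-198,120],[594,-220,120]]))
E
```

```text
t: 0.9
ee_pos: [571.2, -207.2, 256.1]
tcp_rot: [[-0.0, 1.0, -0.0], [1.0, 0.0, 0.001], [0.001, -0.0, -1.0]]
force: [0.1, 1.5, 0.1]
gripper_width: 85.0
grasp_force: 0.0
t 0.9 pos [ 571.2 -207.2  256.1] F [0.1 1.5 0.1] w 85.0 g 0.0
[[-0.     1.    -0.   ]
 [ 1.     0.     0.001]
 [ 0.001 -0.    -1.   ]] [ 0.24  0.29  0.04  1.51 -0.01  1.34  0.28]
[[279.27800313 213.18190838]
 [279.48409341 198.34985018]
 [249.36550076 201.63507597]
 [306.17991601 226.7199325 ]]
```

View pics/wrist1.png

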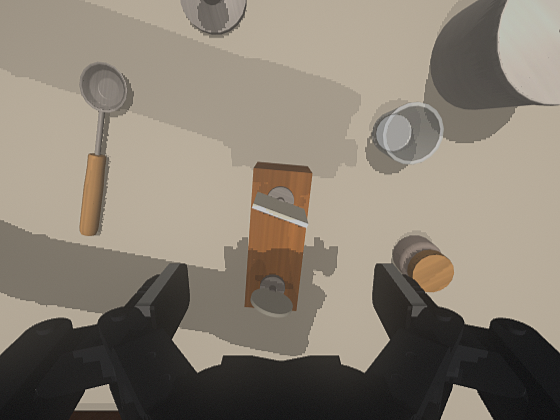

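The card's bright top edge runs from about (253,206) to (308,225), and the round pick lies below it at (272,300). I'll fit the bright top edge to get the pose.

Run:
```python
from h import *
c=load('wrist'); im=c['color'][190:240,240:320]
m=(im.min(2)>190).astype('uint8'); n,l,s,ce=cv2.connectedComponentsWithStats(m)
i=1+np.argmax(s[1:,4]); ys,xs=np.where(l==i); print(s[i])
(cx,cy),wh,a=cv2.minAreaRect(np.c_[xs,ys].astype(np.float32)); print(cx+240,cy+190,wh,a)
bx=cv2.boxPoints(((cx,cy),wh,a))+[240,190]
P=np.array([onz(c,*p,120) for p in bx]); print(P.round(1),P.mean(0))
e=max([P[1]-P[0],P[2]-P[1]],key=np.linalg.norm); print(np.linalg.norm(e),np.degrees(np.arctan2(e[1],e[0])))
```

```text
[12 16 21  9 57]
262.50904846191406 209.07465934753418 (21.189191818237305, 3.5651655197143555) 19.653823852539062
[[ 548.  -202.8  120. ]
 [ 549.1 -199.9  120. ]
 [ 565.8 -206.1  120. ]
 [ 564.8 -209.   120. ]] [ 556.91670961 -204.43580018  120.        ]
17.782153007721416 -20.30474680636681
```

Run:
```python
from h import *
c=load('wrist'); im=c['color'][190:240,240:320]
for T in(150,165,178):
    m=(im.min(2)>T).astype('uint8'); n,l,s,ce=cv2.connectedComponentsWithStats(m)
    i=1+np.argmax(s[1:,4]); ys,xs=np.where(l==i)
    (cx,cy),wh,a=cv2.minAreaRect(np.c_[xs,ys].astype(np.float32))
    P=np.array([onz(c,*p,120) for p in cv2.boxPoints(((cx,cy),wh,a))+[240,190]])
    e=max([P[1]-P[0],P[2]-P[1]],key=np.linalg.norm); print(T,s[i],wh,P.mean(0).round(1),np.linalg.norm(e),np.degrees(np.arctan2(e[1],e[0])))
```

```text
150 [ 12   0  68  50 826] (49.0, 67.0) [ 576.3 -209.6  120. ] 55.42582896763861 0.05126927543922705
165 [ 12  14  56  25 232] (58.29819869995117, 4.738524436950684) [ 571.7 -210.   120. ] 49.49246840111619 -21.719721459875814
178 [39 27 29 11 83] (29.026208877563477, 3.862358331680298) [ 582.9 -214.3  120. ] 24.866152098135487 -21.230316303300828
```

```bash
python3 -m handwheel '[{"translation":[-0.002,0,0.03],"spin":0.16},{"translation":[-0.003,0.0005,0.075],"spin":0.3},{"translation":[-0.003,0.0005,0.12],"spin":0.377},{"translation":[-0.003,0.0005,0.154],"spin":0.377},{"translation":[-0.003,0.0005,0.154],"spin":0.377}]' 0.085
python3 -m handwheel '[{"translation":[0,0,0],"spin":0},{"translation":[0,0,0],"spin":0},{"translation":[0,0,0],"spin":0},{"translation":[0,0,0],"spin":0},{"translation":[0,0,0],"spin":0},{"translation":[0,0,0],"spin":0}]' 0.04 25
```

```text
t: 1.68
ee_pos: [570.3, -209.3, 99.8]
tcp_rot: [[0.366, 0.93, -0.005], [0.93, -0.366, 0.002], [-0.0, -0.005, -1.0]]
force: [0.5, 0.0, 0.8]
gripper_width: 84.7
grasp_force: 0.0
t: 2.42
ee_pos: [572.6, -211.1, 104.4]
tcp_rot: [[0.368, 0.93, 0.003], [0.93, -0.368, -0.0], [0.001, 0.003, -1.0]]
force: [-0.4, 0.6, 7.2]
gripper_width: 49.7
grasp_force: 25.3
```

```bash
python3 -m handwheel '[{"translation":[0,0,-0.03],"spin":0},{"translation":[0,0,-0.07],"spin":0},{"translation":[0,0,-0.11],"spin":0},{"translation":[0,0,-0.11],"spin":0},{"translation":[0,0,-0.11],"spin":0}]' 0.04 30
python3 - <<'E'
from h import *
s=st(); w=grab('wrist','wrist2.png'); R=np.array(s['tcp_rot']); print(R.T@(np.array([503,-8.5,200])-s['ee_pos']))
E
```

```text
t: 3.05
ee_pos: [571.3, -210.9, 212.1]
tcp_rot: [[0.368, 0.93, -0.0], [0.93, -0.368, 0.0], [0.0, -0.0, -1.0]]
force: [-0.1, 0.4, -0.9]
gripper_width: 49.6
grasp_force: 31.4
t 3.05 pos [ 571.3 -210.9  212.1] F [-0.1  0.4 -0.9] w 49.6 g 31.4
[[ 0.368  0.93  -0.   ]
 [ 0.93  -0.368  0.   ]
 [ 0.    -0.    -1.   ]] [ 0.2   0.32  0.09  1.57 -0.03  1.25 -0.08]
[ 163.0383053 -138.0014098   12.1141458]
```

View pics/wrist2.png

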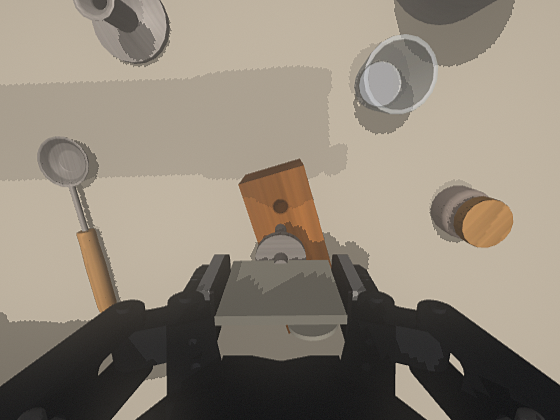

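```bash
python3 -m handwheel '[{"translation":[0.02,-0.02,0],"spin":-0.1},{"translation":[0.045,-0.05,0],"spin":-0.2},{"translation":[0.07,-0.08,0],"spin":-0.3},{"translation":[0.085,-0.095,0],"spin":-0.377},{"translation":[0.091,-0.0985,0],"spin":-0.377},{"translation":[0.091,-0.0985,0],"spin":-0.377}]'
python3 - <<'E'
from h import *
s=st(); w=grab('wrist','wrist3.png');sc=grab('scene','scene3.png');sd=grab('side','side3.png')
im=w['color'].copy()
for p in proj(w,[[503,-8.5,65],[503,-8.5,4]]): print(p)
a=cv2.resize(sc['color'][130:280,170:320],(300,300)); 
b=cv2.resize(sd['color'][100:280,230:410],(300,300))
cv2.imwrite('pics/c3.png',np.hstack([cv2.resize(im[60:360,140:440],(300,300)),np.vstack([a,b])[:300], b])[:, :800])
E
```

```text
t: 3.85
ee_pos: [513.5, -90.3, 211.8]
tcp_rot: [[0.002, 1.0, -0.001], [1.0, -0.002, -0.0], [-0.0, -0.001, -1.0]]
force: [-0.3, 0.2, -0.8]
gripper_width: 49.4
grasp_force: 31.5
t 3.85 pos [513.5 -90.3 211.8] F [-0.3  0.2 -0.8] w 49.4 g 31.5
[[ 0.002  1.    -0.001]
 [ 1.    -0.002 -0.   ]
 [-0.    -0.001 -1.   ]] [ 0.11  0.14 -0.03  1.79  0.    1.21  0.08]
[266.39777382 110.74365656]
[269.09557313 113.56365217]
```

View pics/c3.png

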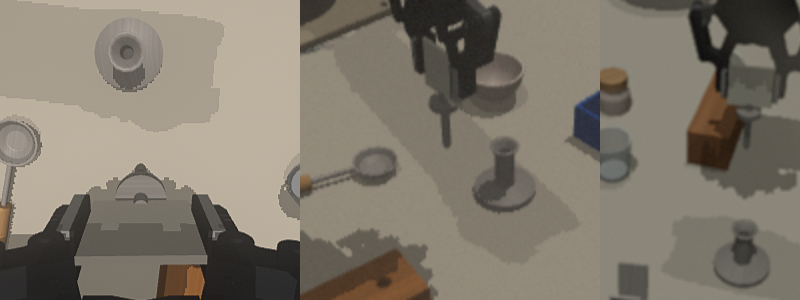

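The wrist view shows the vial mouth at (266,112), where it was predicted. The rod's foot is visible in scene at about (243,203), in side at about (317.6,187.6), and in wrist at about (280,224).

Run:
```python
from h import *
np.set_printoptions(suppress=True,precision=1)
w,s,d=load('wrist'),load('scene'),load('side')
F=(243,203.5);G=(317.6,187.6)
print(tri(s,F,d,G)); print('nominal foot (513.5,-90.3,115.5) ->',[proj(c,[513.5,-90.3,115.5])[0] for c in(w,s,d)])
print('vial',onz(w,266,112,65)); V=[onz(c,*p,65) for c,p in((s,(272,202.5)),(d,(316.5,237.5)))];print(V)
```

```text
(array([513.3, -92.8, 117.5]), np.float64(2.4172428919204605))
nominal foot (513.5,-90.3,115.5) -> [array([279.4, 226.9]), array([243.6, 203.5]), array([316.7, 189.5])]
vial [502.7  -9.5  65. ]
[array([500.6,  -8.2,  65. ]), array([500.8,  -9.5,  65. ])]
```

```bash
python3 -m handwheel '[{"translation":[0.03,-0.004,0],"spin":0},{"translation":[0.065,-0.009,0],"spin":0},{"translation":[0.0815,-0.011,0],"spin":0},{"translation":[0.0815,-0.011,0.01],"spin":0},{"translation":[0.0815,-0.011,0.03],"spin":0},{"translation":[0.0815,-0.011,0.05],"spin":0},{"translation":[0.0815,-0.011,0.064],"spin":0},{"translation":[0.0815,-0.011,0.064],"spin":0}]'
python3 - <<'E'
from h import *
s=st(); sc=grab('scene');sd=grab('side')
a=cv2.resize(sc['color'][150:250,222:322],(400,400)); b=cv2.resize(sd['color'][180:280,265:365],(400,400))
cv2.imwrite('pics/c4.png',np.hstack([a,b]))
E
```

```text
t: 5.0
ee_pos: [501.9, -9.6, 147.1]
tcp_rot: [[0.001, 1.0, -0.002], [1.0, -0.001, -0.0], [-0.0, -0.002, -1.0]]
force: [-0.1, 0.3, -0.4]
gripper_width: 49.5
grasp_force: 31.5
t 5.0 pos [501.9  -9.6 147.1] F [-0.1  0.3 -0.4] w 49.5 g 31.5
[[ 0.001  1.    -0.002]
 [ 1.    -0.001 -0.   ]
 [-0.    -0.002 -1.   ]] [ 0.02  0.16 -0.1   1.91  0.02  1.07 -0.09]
```

View pics/c4.png

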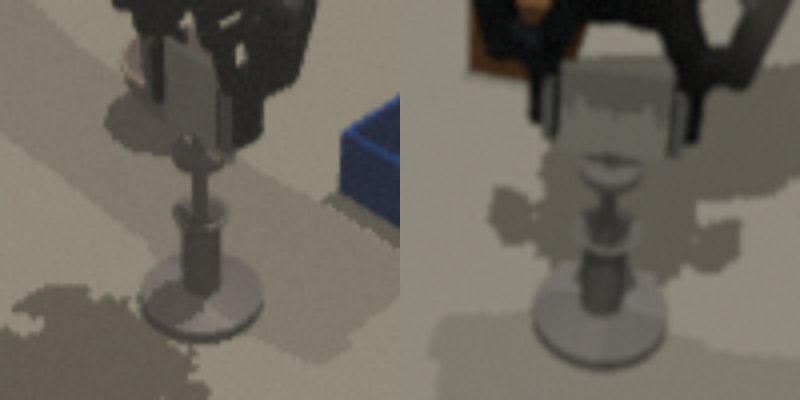

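The rod is centred over the vial mouth in both views, with its foot inside the funnel, so I'll push it down.

```bash
python3 -m handwheel '[{"translation":[0,0.0005,0.008],"spin":0},{"translation":[0,0.0005,0.016],"spin":0},{"translation":[0,0.0005,0.024],"spin":0},{"translation":[0,0.0005,0.03],"spin":0},{"translation":[0,0.0005,0.035],"spin":0},{"translation":[0,0.0005,0.037],"spin":0}]'
```

```text
t: 5.85
ee_pos: [502.9, -8.6, 111.2]
tcp_rot: [[-0.0, 1.0, -0.0], [1.0, 0.0, -0.0], [-0.0, -0.0, -1.0]]
force: [-5.0, -0.1, 14.6]
gripper_width: 49.1
grasp_force: 32.7
```

```bash
python3 -m handwheel '[{"translation":[0,0,0.002],"spin":0},{"translation":[0,0,0.003],"spin":0},{"translation":[0,0,0.003],"spin":0}]'
```

```text
t: 6.22
ee_pos: [503.4, -8.6, 111.1]
tcp_rot: [[0.0, 1.0, 0.001], [1.0, -0.0, -0.0], [-0.0, 0.001, -1.0]]
force: [-12.4, -0.6, 30.2]
gripper_width: 49.7
grasp_force: 34.0
```

```bash
python3 -m handwheel '[{"translation":[0,-0.001,-0.003],"spin":0},{"translation":[0,-0.001,-0.003],"spin":0},{"translation":[0,-0.001,-0.003],"spin":0},{"translation":[0,-0.001,-0.003],"spin":0}]' 0.085
python3 -m handwheel '[{"translation":[0,0,-0.03],"spin":0},{"translation":[0,0,-0.08],"spin":0},{"translation":[0,0,-0.13],"spin":0},{"translation":[0,0,-0.13],"spin":0}]'
python3 - <<'E'
from h import *
s=st(); w=grab('wrist','wrist5.png');sc=grab('scene');sd=grab('side')
a=cv2.resize(sc['color'][150:250,222:322],(250,250)); b=cv2.resize(sd['color'][180:280,265:365],(250,250))
cv2.imwrite('pics/c5.png',np.hstack([cv2.resize(w['color'],(533,400)),np.vstack([a,b])[:400]]))
print(proj(w,[[502.7,-9,127],[502.7-25,-9,127],[502.7+25,-9,127]]))
E
```

```text
t: 6.72
ee_pos: [501.9, -8.6, 111.1]
tcp_rot: [[0.0, 1.0, -0.0], [1.0, -0.0, 0.0], [0.0, -0.0, -1.0]]
force: [1.1, 0.7, -0.0]
gripper_width: 84.8
grasp_force: 0.0
t: 7.22
ee_pos: [503.8, -8.5, 245.2]
tcp_rot: [[0.0, 1.0, 0.007], [1.0, -0.0, 0.0], [0.0, 0.007, -1.0]]
force: [0.3, 0.2, -0.2]
gripper_width: 85.1
grasp_force: 0.0
t 7.225 pos [503.8  -8.5 245.2] F [ 0.3  0.2 -0.2] w 85.1 g 0.0
[[ 0.     1.     0.007]
 [ 1.    -0.     0.   ]
 [ 0.     0.007 -1.   ]] [ 0.02  0.07 -0.1   1.79  0.01  1.27 -0.08]
[[276.90259927 218.8962268 ]
 [245.19319874 218.94828819]
 [308.56565233 218.84424151]]
```

View pics/c5.png

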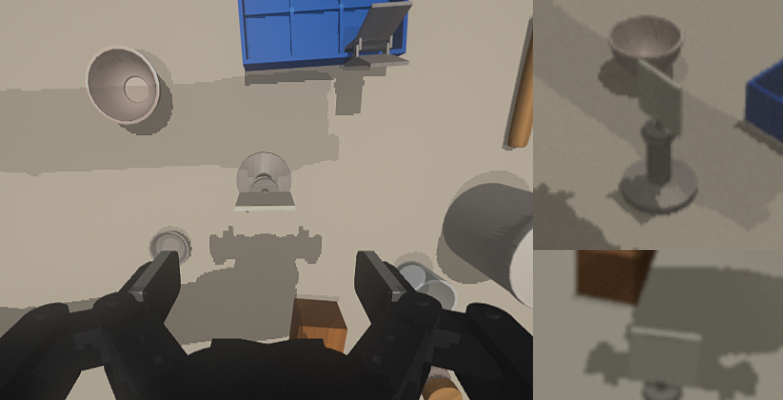

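The card stands home and upright: its top edge is at wrist pixels (248,219) to (310,218), and the vial is beneath it. Next I'll go above the clip.

```bash
python3 -m handwheel '[{"translation":[0.03,0.023,-0.01],"spin":0},{"translation":[0.07,0.055,-0.02],"spin":0},{"translation":[0.11,0.085,-0.02],"spin":0},{"translation":[0.128,0.098,-0.02],"spin":0},{"translation":[0.128,0.098,-0.02],"spin":0},{"translation":[0.128,0.098,-0.02],"spin":0},{"translation":[0.128,0.098,-0.02],"spin":0}]'
python3 - <<'E'
from h import *
s=st(); w=grab('wrist','wrist6.png');grab('scene');grab('side')
cv2.imwrite('pics/c6.png',cv2.resize(w['color'][80:320,130:450],(800,600)))
E
```

```text
t: 8.25
ee_pos: [599.6, 118.1, 261.2]
tcp_rot: [[0.001, 1.0, -0.0], [1.0, -0.001, -0.001], [-0.001, -0.0, -1.0]]
force: [0.4, 0.6, -0.2]
gripper_width: 84.9
grasp_force: 0.0
t 8.25 pos [599.6 118.1 261.2] F [ 0.4  0.6 -0.2] w 84.9 g 0.0
[[ 0.001  1.    -0.   ]
 [ 1.    -0.001 -0.001]
 [-0.001 -0.    -1.   ]] [-0.14  0.31 -0.17  1.49  0.05  1.35 -0.31]
```

View pics/c6.png

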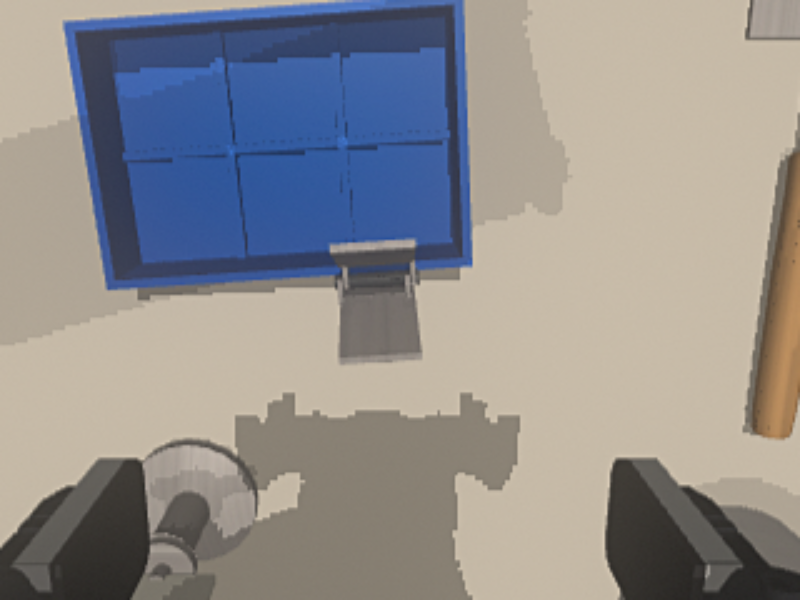

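The +y handle's top edge runs from (331,244) to (415,240) in the crop, the -y handle's from (339,361) to (422,356), and the mold's front rim from (108,289) to (471,265).

Run:
```python
from h import *
np.set_printoptions(suppress=True,precision=1)
w=load('wrist'); f=lambda u,v:(130+u/2.5,80+v/2.5)
H=[onz(w,*f(*p),111) for p in[(331,243),(415,239),(339,362),(422,357)]]
for h in H: print(h)
M=[onz(w,*f(*p),45) for p in[(108,289),(471,265)]]
print(M,np.linalg.norm(M[1]-M[0]))
a=lambda e:np.degrees(np.arctan2(e[1],e[0]))
print('yaw',a(M[1]-M[0]),a(H[1]-H[0]),a(H[3]-H[2]),'width',np.linalg.norm(H[1]-H[0]),'sep',np.linalg.norm(H[0]+H[1]-H[2]-H[3])/2,'c',np.mean(H,0))
u=(M[1]-M[0])/np.linalg.norm(M[1]-M[0]);n=np.array([-u[1],u[0],0]); c=np.mean(H,0);print('offset from outer wall face',(c-M[0])@n, 'should be 2; along',(c-M[0])@u)
```

```text
[584.9 145.5 111. ]
[613.9 146.9 111. ]
[587.  102.4 111. ]
[616.9 104.2 111. ]
[array([483.1, 114.8,  45. ]), array([641.6, 125.3,  45. ])] 158.85338620688805
yaw 3.789250705459466 2.6868749862436565 3.560986767315374 width 29.023949372560796 sep 42.97718275618186 c [600.7 124.8 111. ]
offset from outer wall face 2.1927437600710133 should be 2; along 117.991355831754
```

```bash
python3 -m handwheel '[{"translation":[0.003,0.001,0],"spin":-0.16},{"translation":[0.006,0.001,0],"spin":-0.34},{"translation":[0.0067,0.001,0],"spin":-0.52},{"translation":[0.0067,0.001,0],"spin":-0.7},{"translation":[0.0067,0.001,0],"spin":-0.88},{"translation":[0.0067,0.001,0],"spin":-1.06},{"translation":[0.0067,0.001,0],"spin":-1.24},{"translation":[0.0067,0.001,0],"spin":-1.42}]'
python3 -m handwheel '[{"translation":[0,0,0],"spin":-0.14},{"translation":[0,0,0.02],"spin":-0.215},{"translation":[0,0,0.06],"spin":-0.215},{"translation":[0,0,0.08],"spin":-0.215},{"translation":[0,0,0.08],"spin":-0.215},{"translation":[0,0,0.08],"spin":-0.215}]'
```

```text
t: 9.4
ee_pos: [600.9, 125.7, 261.5]
tcp_rot: [[-0.989, 0.145, 0.0], [0.145, 0.989, -0.0], [-0.0, -0.0, -1.0]]
force: [-0.8, -0.3, 0.1]
gripper_width: 85.3
grasp_force: 0.0
t: 10.15
ee_pos: [601.6, 126.3, 182.9]
tcp_rot: [[-0.998, -0.064, 0.002], [-0.064, 0.998, 0.0], [-0.002, 0.0, -1.0]]
force: [0.4, -0.8, 0.2]
gripper_width: 84.8
grasp_force: 0.0
```

```bash
python3 -m handwheel '[{"translation":[0.001,-0.0014,0.03],"spin":0},{"translation":[0.001,-0.0014,0.06],"spin":0},{"translation":[0.001,-0.0014,0.074],"spin":0},{"translation":[0.001,-0.0014,0.074],"spin":0},{"translation":[0.001,-0.0014,0.074],"spin":0}]' 0.085
python3 -m handwheel '[{"translation":[0,0,0],"spin":0},{"translation":[0,0,0],"spin":0},{"translation":[0,0,0],"spin":0},{"translation":[0,0,0],"spin":0},{"translation":[0,0,0],"spin":0},{"translation":[0,0,0],"spin":0},{"translation":[0,0,0],"spin":0},{"translation":[0,0,0],"spin":0}]' 0 30
```

```text
t: 10.78
ee_pos: [600.9, 124.9, 108.9]
tcp_rot: [[-0.998, -0.064, 0.002], [-0.064, 0.998, 0.001], [-0.002, 0.0, -1.0]]
force: [-1.0, -0.0, 0.5]
gripper_width: 85.1
grasp_force: 0.0
t: 11.78
ee_pos: [600.0, 124.6, 107.3]
tcp_rot: [[-0.998, -0.064, 0.0], [-0.064, 0.998, 0.0], [-0.0, 0.0, -1.0]]
force: [1.1, -0.2, -0.9]
gripper_width: 15.6
grasp_force: 33.3
```

```bash
python3 -m handwheel '[{"translation":[0,0,-0.015],"spin":0},{"translation":[0,0,-0.04],"spin":0},{"translation":[0,0,-0.08],"spin":0},{"translation":[0,0,-0.115],"spin":0},{"translation":[0,0,-0.115],"spin":0},{"translation":[0,0,-0.115],"spin":0}]'
python3 - <<'E'
from h import *
s=st(); w=grab('wrist');c=grab('scene');d=grab('side')
p=np.array(s['ee_pos'])-[0,0,40]
(u,v),(a,b)=[proj(x,p)[0].astype(int) for x in(c,d)]; print(u,v,a,b)
cr=lambda im,u,v,r:cv2.resize(im[max(v-r,0):v+r,u-r:u+r],(400,400))
cv2.imwrite('pics/c7.png',np.clip(1.5*np.hstack([cr(c['color'],u,v,50),cr(d['color'],a,b,50)]),0,255))
E
```

```text
t: 12.52
ee_pos: [599.8, 124.6, 222.5]
tcp_rot: [[-0.998, -0.064, 0.0], [-0.064, 0.998, -0.0], [-0.0, -0.0, -1.0]]
force: [-0.2, 0.7, -1.1]
gripper_width: 15.7
grasp_force: 33.3
t 12.525 pos [599.8 124.6 222.5] F [-0.2  0.7 -1.1] w 15.7 g 33.3
[[-0.998 -0.064  0.   ]
 [-0.064  0.998 -0.   ]
 [-0.    -0.    -1.   ]] [ 0.02  0.35 -0.38  1.53  0.13  1.29  1.26]
355 152 243 237[ WARN:0@3.555] global loadsave.cpp:1063 imwrite_ Unsupported depth image for selected encoder is fallbacked to CV_8U.
```

View pics/c7.png

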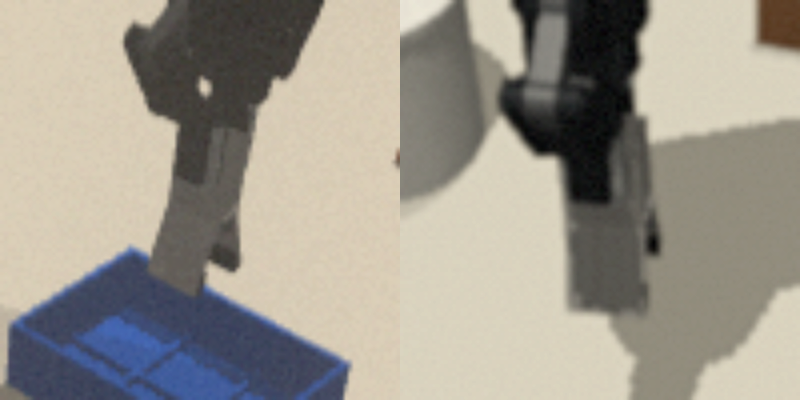

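The clip is held wide open and upright. In side the near jaw's lower edge runs from crop (568,311) to (648,311), and in scene from (148,275) to (203,297). I'll intersect these rays with the known jaw planes to get the clip's height and x.

Run:
```python
from h import *
np.set_printoptions(suppress=True,precision=1)
c,d=load('scene'),load('side')
T=np.array([599.8,124.6,222.5]);n=np.array([-.064,.998,0])
def hit(cam,p,off):
    o,v=ray(cam,*p); return o+v*(((T+off*n-o)@n)/(v@n))
for p in[(568,311),(648,311)]: print('side',hit(d,(193+(p[0]-400)/4,187+p[1]/4),15)-T)
for p in[(148,275),(203,297)]: print('scene',hit(c,(305+p[0]/4,102+p[1]/4),-15)-T)
# handle tops? far handle top edge, side (610..648,118)
print(hit(d,(193+648/4-100,187+118/4),-9)-T)
```

```text
side [ 12.1  15.8 -85.6]
side [-19.2  13.8 -80.7]
scene [-15.7 -16.  -84.2]
scene [ 18.8 -13.8 -79.9]
[-16.8 -10.1  -2.7]
```

```bash
python3 -m handwheel '[{"translation":[0.01,-0.03,0],"spin":0},{"translation":[0.02,-0.065,0],"spin":0},{"translation":[0.03,-0.1,0],"spin":0},{"translation":[0.036,-0.122,0],"spin":0},{"translation":[0.038,-0.131,0],"spin":0},{"translation":[0.038,-0.131,0],"spin":0},{"translation":[0.038,-0.131,0],"spin":0}]'
python3 - <<'E'
from h import *
s=st(); w=grab('wrist'); grab('scene');grab('side')
P=proj(w,[[503.5,-9,127],[478,-9,127],[528,-9,127]]); print(P)
u,v=P[0].astype(int); im=w['color']
cv2.imwrite('pics/c8.png',cv2.resize(im[max(v-90,0):v+90,max(u-120,0):u+120],None,fx=3.3,fy=3.3)); print(im.shape,max(v-90,0),max(u-120,0))
E
```

```text
t: 13.55
ee_pos: [570.6, -7.1, 222.1]
tcp_rot: [[-0.998, -0.066, -0.0], [-0.066, 0.998, 0.001], [0.0, 0.001, -1.0]]
force: [0.3, -0.1, -0.2]
gripper_width: 16.0
grasp_force: 33.3
t 13.55 pos [570.6  -7.1 222.1] F [ 0.3 -0.1 -0.2] w 16.0 g 33.3
[[-0.998 -0.066 -0.   ]
 [-0.066  0.998  0.001]
 [ 0.     0.001 -1.   ]] [ 0.21  0.25 -0.33  1.64  0.08  1.26  1.51]
[[282.3668092  127.05848753]
 [285.09919575  85.45748785]
 [279.91056906 164.45511618]]
(420, 560, 3) 37 162
```

View pics/c8.png

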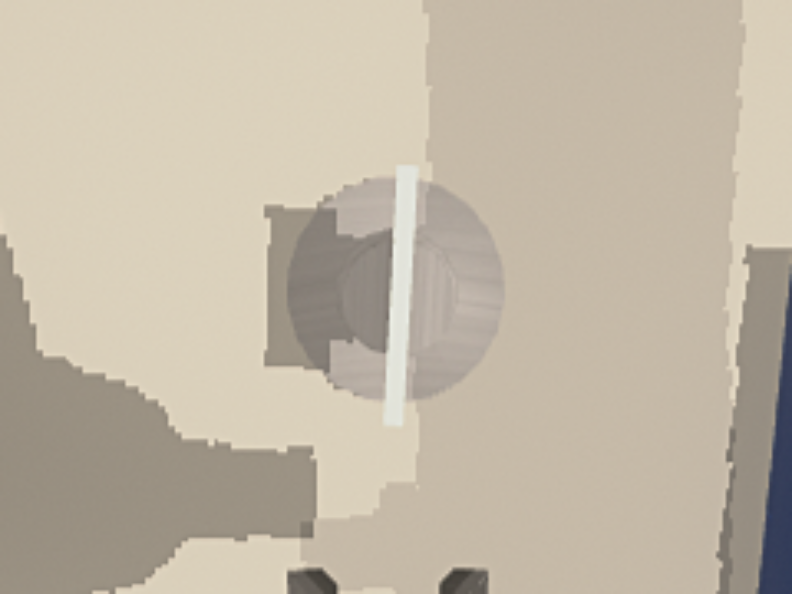

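The card's top edge runs from crop (406,166) to (393,426), and the jaws' lower ends show at crop (288–338,575) and (440–487,575). I'll convert these to positions.

Run:
```python
from h import *
np.set_printoptions(suppress=True,precision=1)
w=load('wrist'); f=lambda u,v:(162+u/3.3,37+v/3.3)
A,B=[onz(w,*f(*p),127) for p in[(406,166),(393,426)]]; e=B-A
print(A,B,'mid',(A+B)/2,np.linalg.norm(e),'yaw',np.degrees(np.arctan2(e[1],e[0])))
T=np.array([570.6,-7.1,222.1])
for z in(138,142,146): print(z,[(onz(w,*f(*p),z)-T) for p in[(288,570),(338,572),(440,572),(487,570)]])
```

```text
[479.1  -9.  127. ] [529.1  -8.1 127. ] mid [504.1  -8.5 127. ] 49.96490132854252 yaw 0.9631295691206753
138 [array([-12.5, -20.5, -84.1]), array([-12.7, -10.3, -84.1]), array([-14.1,  10.3, -84.1]), array([-15.1,  19.8, -84.1])]
142 [array([-13.6, -20.1, -80.1]), array([-13.8, -10.2, -80.1]), array([-15.2,  10.1, -80.1]), array([-16.2,  19.4, -80.1])]
146 [array([-14.7, -19.8, -76.1]), array([-14.9, -10. , -76.1]), array([-16.2,   9.8, -76.1]), array([-17.2,  18.9, -76.1])]
```

```bash
python3 -m handwheel '[{"translation":[0.02,0.001,0],"spin":0.02},{"translation":[0.045,0.002,0],"spin":0.049},{"translation":[0.06,0.003,0],"spin":0.049},{"translation":[0.066,0.003,0],"spin":0.049},{"translation":[0.066,0.003,0],"spin":0.049},{"translation":[0.066,0.003,0],"spin":0.049},{"translation":[0.066,0.003,0],"spin":0.049}]'
```

```text
t: 14.58
ee_pos: [504.8, -9.8, 222.2]
tcp_rot: [[-1.0, -0.015, 0.0], [-0.015, 1.0, 0.0], [-0.0, 0.0, -1.0]]
force: [0.2, -0.5, -1.1]
gripper_width: 15.9
grasp_force: 33.3
```

```bash
python3 -m handwheel '[{"translation":[0,0.0012,0],"spin":0},{"translation":[0,0.0012,0.007],"spin":0},{"translation":[0,0.0012,0.014],"spin":0},{"translation":[0,0.0012,0.021],"spin":0},{"translation":[0,0.0012,0.028],"spin":0},{"translation":[0,0.0012,0.028],"spin":0},{"translation":[0,0.0012,0.028],"spin":0},{"translation":[0,0.0012,0.028],"spin":0}]'
python3 - <<'E'
from h import *
s=st(); w=grab('wrist');c=grab('scene');d=grab('side')
(u,v),(a,b)=[proj(x,[504,-8.5,127])[0].astype(int) for x in(c,d)]; print(u,v,a,b)
cr=lambda im,u,v,r:cv2.resize(im[max(v-r,0):v+r,u-r:u+r],(400,400),interpolation=cv2.INTER_CUBIC)
cv2.imwrite('pics/c9.png',np.clip(1.6*np.hstack([cr(c['color'],u,v,40),cr(d['color'],a,b,40)]),0,255).astype('uint8'))
E
```

```text
t: 15.58
ee_pos: [504.6, -8.6, 194.6]
tcp_rot: [[-1.0, -0.015, 0.001], [-0.015, 1.0, -0.0], [-0.001, -0.0, -1.0]]
force: [-0.0, -1.1, -0.7]
gripper_width: 15.9
grasp_force: 33.3
t 15.575 pos [504.6  -8.6 194.6] F [-0.  -1.1 -0.7] w 15.9 g 33.3
[[-1.    -0.015  0.001]
 [-0.015  1.    -0.   ]
 [-0.001 -0.    -1.   ]] [ 0.24  0.13 -0.33  1.84  0.05  1.17  1.47]
272 179 316 213
```

View pics/c9.png

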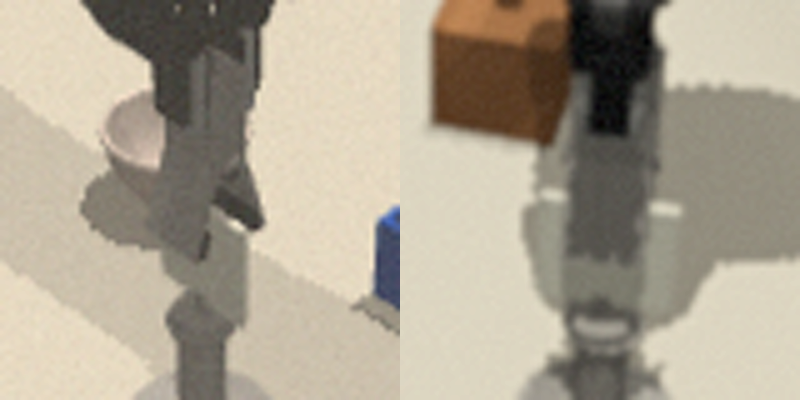

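The jaws stand on either side of the card, centred on it in the side view. Their tips reach well below the top edge at crop row 205, and no contact force shows.

```bash
python3 -c "
from workcell import robot
print(robot.job_done())"
```

```text
the job is handed in; nothing more can be done
None
```

I handed the job in at about 15.6 s, with the card pick upright and fully home in the vial and the clip held wide open around the middle of the card's top edge, not touching it as far as pictures and forces show; the hand-in returned no verdict.

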